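Swap plaques for bars in the drying box

ROBOT

A 6-joint arm with a two-finger parallel gripper is mounted at the origin on the work surface. World frame = base frame: x ahead of the robot, y to its left, z up, the work surface at z = 0. Lengths are in m, angles in rad, forces in N, time in s.
With the tool pointing down it reaches from about 0.3 to 0.775 m from the base axis. Payload 14.6 kg.
Tool frame: the origin (TCP) lies at the very end of the fingers, on their centre line; the grasp point (between the pads) lies 19 mm behind it; z points along the fingers, y is the line along which they close (so a half turn about z gives the same grasp; the last joint's range is limited). The gripper opens to 94 mm and grips with 3 to 60 N. Pads are 16 mm wide; open, the fingers measure 119 mm over their backs; the gripper's body (75 mm by 177 mm) begins 78 mm behind the grasp point.
Start: joints at [1.038, 0.3, 1.521, -0, 1.321, -0.067], TCP at [0.247, 0.491, 0.17] pointing down, gripper open.
Joint ranges: [-3.03, 3.03], [-0.79, 2.21], [0.23, 2.52], [-1.04, 4.18], [0, 3.07], [-2.55, 2.55]. Speed limits (rad/s): [2.22, 2.22, 2.57, 3.14, 3.14, 3.14].

INTERFACE

Orientations are given as a unit quaternion [w, x, y, z].
In Python, from rig import arm, set_gripper, get_obs, capture gives the robot as it stands. Calls block until the motion is done:
- arm.move_to(position, orientation): joint-space move of the TCP to a pose.
- arm.line_to(position, frame=None, max_speed=0.15, threshold=None): straight line of the TCP; frame=None keeps the orientation; max_speed is the mean speed in m/s. With threshold (N) it stops when the force on the tool has changed by that much, and returns True; else False.
- arm.movej(angles): joint-space move.
- set_gripper(opening, squeeze=None): opening from 0.0 (shut) to 1.0 (fully open); squeeze is the grip in N (None keeps the last); returns when the fingers have stopped.
- arm.hold(seconds).
- arm.solve_ik(position, orientation): joint angles nearest the present ones, or None.
- get_obs(): the state.
- capture(name): name is "scene" or "top" or "wrist"; returns a dict with "color" (480x640x3 uint8, blue, green, red), "K" (3x3 intrinsics, pixels), "cam_to_world" (4x4, takes a point from camera to world coordinates); the wrist camera has in their place "mount" (4x4, takes a point from camera to tool coordinates, whose origin is the TCP and whose axes are the flange's). Camera axes: x right, y down, z forward; pixel columns grow to the right and rows downward; lengths in m; the calibration is good to about 2 mm. The wrist camera is an equidistant fisheye: a pixel r from the principal point sees the ray r / f radians off the axis. A picture is of the moment at which its call begins: read the wrist's pose just before it. There is no depth.
A pose or a line that the arm cannot do raises arm.Unreachable and nothing moves.
- arm.job_done(): hands the job in; it is judged then, once.
The state is a dict: "clock": time; "joint_positions": joint angles; "joint_vel": joint speeds; "tau": joint torques, N m; "ee_pos": TCP position; "orientation": TCP orientation; "contact_force": force on the tool from outside, world axes, zero at the start; "wrist_torque": the same for the moment, N m; "width": opening from 0.0 (shut) to 1.0 (fully open); "grip_force": force on a finger pad.
Only numpy, scipy, OpenCV 4.12 (cv2) and the standard library are available. Lean on these libraries where they do the work, as an engineer would, in place of code of your own. Each camera call takes 0.05 s, during which the arm holds its last target. There are 200 camera calls.

TASK

Change over the drying box: lift its hatch off the seat, slide it in its channels fully onto the deck and set it down there, then lay the two finished plaques from inside the box flat on top of the wooden trestle, and lay every long terracotta bar from the table flat in the box across both bearers, pointing roughly along the box. When all are placed, slide the hatch back and let it down into its seat so that the box is properly shut. Leave the short offcut and the other things on the table where they are, and do not wrench the hatch out of its channels.

Things in the scene. Friction and masses are not known exactly. Their poses are not given: they have to be found in the camera images.
- dryingbox: plywood drying box, fixed, 334 (x) x 220 (y) x 98 mm tall; origin: centre of its underside; the hatch slides along x. Deck in the -x half, opening in the +x half. Under the hatch the cavity is x = 10 to 148, y = +-87 mm, floor top z = 8 mm. Two bearers run along y on the floor, each 14 mm wide, at x = 45 and 115 mm, tops at z = 30 mm. All figures here in the box frame
- rack (a point): point midway between the two bearers at the level of their tops: box frame (80, 0, 30) mm
- seat (a point): middle of the hatch's seat, box frame (80, 0, 60) mm: a recess x = 2 to 158, y = +-98.5 mm with ledges at z = 60 mm under the hatch's rim; the deck is a 12 mm step up from it
- deck (a point): middle of the deck, box frame (-80, 0, 72) mm, where the open hatch rests. The deck is level, x = -160 to +2 mm
- lip (a point): middle of the top of the +y channel lip: box frame (0, 98.5, 98) mm. Channel side walls at y = +-98.5 mm run the whole length; above them lips reach inward to y = +-87 mm, z = 90 to 98 mm: the hatch can rise at most 20 mm off its seat and must rise over 12 mm to slide. End walls 90 mm tall stop it at x = -160 and +158 mm
- hatch: loose hatch board, 150 (x) x 190 (y) x 10 mm, 0.35 kg, captive under the lips, with an upright fin handle in the middle, 90 mm long along x, 16 mm thick, standing 40 mm above the board. Origin: centre of its underside; axes parallel to the box's. Shut: origin at about (80, 0, 60) mm in the box frame; open: (-80, 0, 72). Seat clearance 3 mm each way along x, 3.5 mm along y
- hatch_grip (a point): point to pinch on the hatch's fin handle: 36 mm above the hatch's origin, on its centre line; pinch across y
- bar1: long dry terracotta bar, 110 x 26 x 26 mm (square section, so any long face may be down), about 0.14 kg; origin at its centre, x along its length. Lies on the table at the start (centre 13 mm above it). Two or three long bars are present; an absent one reads None
- bar2: long dry terracotta bar, 110 x 26 x 26 mm (square section, so any long face may be down), about 0.14 kg; origin at its centre, x along its length. Lies on the table at the start (centre 13 mm above it). Two or three long bars are present; an absent one reads None
- bar3: long dry terracotta bar, 110 x 26 x 26 mm (square section, so any long face may be down), about 0.14 kg; origin at its centre, x along its length. Lies on the table at the start (centre 13 mm above it). Two or three long bars are present; an absent one reads None
- plaque1: finished flat terracotta plaque, 110 (x) x 40 (y) x 24 mm (z), 0.19 kg, leaf relief on top; origin at its centre. At the start it lies in the box under the hatch, across both bearers (box frame about x = 80, y = +-40, z = 42 mm), roughly along the box
- plaque2: finished flat terracotta plaque, 110 (x) x 40 (y) x 24 mm (z), 0.19 kg, leaf relief on top; origin at its centre. At the start it lies in the box under the hatch, across both bearers (box frame about x = 80, y = +-40, z = 42 mm), roughly along the box
- trestle: fixed low wooden trestle: a narrow beam 44 (x) x 180 (y) mm, its top 50 mm above the table, on two feet; origin: centre of its underside, beam along y. Its top has room for both plaques side by side, each laid crosswise, balanced on its middle
- trestle_top (a point): centre of the trestle beam's top face, 50 mm above the table
- offcut: bystander: short terracotta offcut, 60 x 26 x 26 mm, origin at its centre; stays where it is
- pinchpot: bystander: open terracotta pot, 56 mm across, 45 mm tall, origin at its base
- spatula: bystander: flat spatula 200 mm long, lying to the right of the box, origin under its middle
- figurine: bystander: terracotta figurine, 76 mm across, 142 mm tall, origin at its base
- tumbler: bystander: glass tumbler, 68 mm across, 110 mm tall, origin at its base
Not all that is in view belongs to the job. What is shaped like the bar2 but grey or white is not meant.

How it is judged:
On the way, in this order (a step that is already met when the one before it is completed fails the run):
1. the hatch has been lifted out of its seat, slid clear of the opening and rests level on the deck (x of hatch in the frame of dryingbox below -0.066 m and z of hatch in the frame of dryingbox between 0.068 and 0.077 m and angle between hatch's own z axis and vertical below 0.035 rad), for 0.2 s.
2. both plaques lie on the trestle and every long bar present lies across both bearers while the hatch is still open (z of bar1 in the frame of dryingbox between 0.037 and 0.049 m and x of bar1 in the frame of dryingbox between 0.06 and 0.1 m and y of bar1 in the frame of dryingbox between -0.08 and 0.08 m and angle between bar1's own x axis and vertical between 1.45 and 1.69 rad and angle between the x axis of each of bar1, bar2, bar3 and the x axis of dryingbox, either way round below 0.45 rad and linear speed of each of bar1, bar2, bar3, plaque1, plaque2 below 0.03 m/s and z of bar2 in the frame of dryingbox between 0.037 and 0.049 m and x of bar2 in the frame of dryingbox between 0.06 and 0.1 m and y of bar2 in the frame of dryingbox between -0.08 and 0.08 m and angle between bar2's own x axis and vertical between 1.45 and 1.69 rad and z of bar3 in the frame of dryingbox between 0.037 and 0.049 m and x of bar3 in the frame of dryingbox between 0.06 and 0.1 m and y of bar3 in the frame of dryingbox between -0.08 and 0.08 m and angle between bar3's own x axis and vertical between 1.45 and 1.69 rad and z of plaque1 in the frame of trestle between 0.057 and 0.067 m and x of plaque1 in the frame of trestle between -0.03 and 0.03 m and y of plaque1 in the frame of trestle between -0.1 and 0.1 m and angle between plaque1's own x axis and vertical between 1.45 and 1.69 rad and z of plaque2 in the frame of trestle between 0.057 and 0.067 m and x of plaque2 in the frame of trestle between -0.03 and 0.03 m and y of plaque2 in the frame of trestle between -0.1 and 0.1 m and angle between plaque2's own x axis and vertical between 1.45 and 1.69 rad and x of hatch in the frame of dryingbox below -0.05 m), for 0.2 s.
At the end, for the whole second after the job is handed in: Bars: still across both bearers, within 20 mm of the rack middle along the box, 37-49 mm above box underside, within 0.45 rad of its axis. Plaques: flat on the trestle, 57-67 mm up, within 30 mm of the beam line. All level to 0.12 rad. Hatch: seated, 56-63.5 mm high, 70-90 mm along, tilt < 0.035 (z of bar1 in the frame of dryingbox between 0.037 and 0.049 m and x of bar1 in the frame of dryingbox between 0.06 and 0.1 m and y of bar1 in the frame of dryingbox between -0.08 and 0.08 m and angle between bar1's own x axis and vertical between 1.45 and 1.69 rad and angle between the x axis of each of bar1, bar2, bar3 and the x axis of dryingbox, either way round below 0.45 rad and linear speed of each of bar1, bar2, bar3, plaque1, plaque2 below 0.03 m/s and z of bar2 in the frame of dryingbox between 0.037 and 0.049 m and x of bar2 in the frame of dryingbox between 0.06 and 0.1 m and y of bar2 in the frame of dryingbox between -0.08 and 0.08 m and angle between bar2's own x axis and vertical between 1.45 and 1.69 rad and z of bar3 in the frame of dryingbox between 0.037 and 0.049 m and x of bar3 in the frame of dryingbox between 0.06 and 0.1 m and y of bar3 in the frame of dryingbox between -0.08 and 0.08 m and angle between bar3's own x axis and vertical between 1.45 and 1.69 rad and z of plaque1 in the frame of trestle between 0.057 and 0.067 m and x of plaque1 in the frame of trestle between -0.03 and 0.03 m and y of plaque1 in the frame of trestle between -0.1 and 0.1 m and angle between plaque1's own x axis and vertical between 1.45 and 1.69 rad and z of plaque2 in the frame of trestle between 0.057 and 0.067 m and x of plaque2 in the frame of trestle between -0.03 and 0.03 m and y of plaque2 in the frame of trestle between -0.1 and 0.1 m and angle between plaque2's own x axis and vertical between 1.45 and 1.69 rad and z of hatch in the frame of dryingbox between 0.056 and 0.0635 m and x of hatch in the frame of dryingbox between 0.07 and 0.09 m and angle between hatch's own z axis and vertical below 0.035 rad and linear speed of hatch below 0.02 m/s); the robot touches nothing.
It fails at once if a bystander (offcut, pot, spatula, figurine or tumbler) is shifted by more than 60 mm (distance of any of offcut, pinchpot, spatula, figurine, tumbler from where it was at the start of the episode above 0.06 m).
It fails at once if the hatch is wrenched up out of its channels (z of hatch in the frame of dryingbox above 0.105 m).
Of bar1, bar2, bar3 only 2 to 3 are there at a start; the rules pass over those that are not, and their reading is None.
At some moment in a run one of bar1, bar2, bar3 may be knocked a few centimetres aside while the robot is not near it.
Once in a run the grip may slacken for a moment while it holds something.
It also fails if it takes over 200 s, if anything falls off the work surface, if the arm or the gripper's body presses on something with over 40 N, if the wrist force passes 120 N, or if a joint passes its speed limit or range.

## Working session

There is one attempt and no reset: what is moved stays moved. The work goes in short steps, each a Python script; the robot and the scene stay as the last script left them, time stands still between calls to the robot, and variables do not carry over. Pictures are saved under pics/ and viewed, at most 14 in all, crops included, and the job is handed in when it is done.

```bash
ls; mkdir -p pics; python3 - <<'E'
from rig import arm,get_obs,capture
import cv2,numpy as np
o=get_obs();print(o)
np.set_printoptions(precision=4,suppress=True)
for n in ["scene","top"]:
    c=capture(n);cv2.imwrite(f"pics/{n}0.png",c["color"]);print(n,c["K"],c["cam_to_world"])
c=capture("wrist");print(c["K"],c["mount"])
E
```

```text
pics
{'clock': 0.0, 'joint_positions': array([ 1.03839535e+00,  3.00473314e-01,  1.52155065e+00,  2.09936714e-05,
        1.32072747e+00, -6.66028009e-02]), 'joint_vel': array([ 0.00014198, -0.00031909, -0.00120245,  0.00037638,  0.0007767 ,
        0.00247416]), 'tau': array([-7.13307218e-04, -5.31808805e+01, -3.52730477e+01,  7.07691209e-02,
        2.44741532e-02, -1.02464121e-04]), 'ee_pos': array([0.24687155, 0.49114812, 0.16959802]), 'orientation': array([-1.80662915e-04,  2.30801800e-01,  9.73000613e-01, -5.50600760e-04]), 'contact_force': array([-0.21498098,  0.01792956, -0.00641042]), 'wrist_torque': array([-0.00527863, -0.02813255,  0.05004661]), 'grip_force': 0.0, 'width': 0.997276184611755}
scene [[498.136    0.     319.3908]
 [  0.     498.136  235.2336]
 [  0.       0.       1.    ]] [[-0.836   0.4562 -0.3049  0.8834]
 [ 0.5484  0.6776 -0.49    0.7461]
 [-0.0169 -0.5768 -0.8167  1.1315]
 [ 0.      0.      0.      1.    ]]
top [[502.7742   0.     320.5136]
 [  0.     502.7742 238.2817]
 [  0.       0.       1.    ]] [[ 0.0007 -0.9821  0.1883  0.2223]
 [-1.     -0.0008 -0.0008  0.138 ]
 [ 0.0009 -0.1883 -0.9821  1.5649]
 [ 0.      0.      0.      1.    ]]
[[371.6483   0.     319.7261]
 [  0.     371.6483 245.7028]
 [  0.       0.       1.    ]] [[-0.0004 -0.9733 -0.2296  0.067 ]
 [ 1.     -0.0004 -0.0002 -0.0004]
 [ 0.0001 -0.2296  0.9733 -0.2156]
 [ 0.      0.      0.      1.    ]]
```

View pics/top0.png

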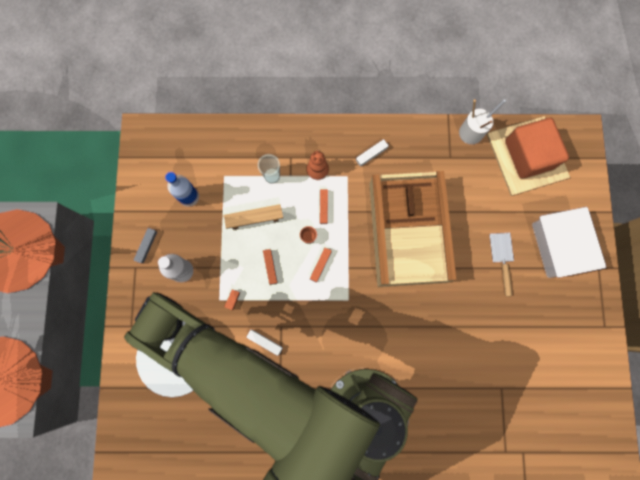

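View pics/scene0.png

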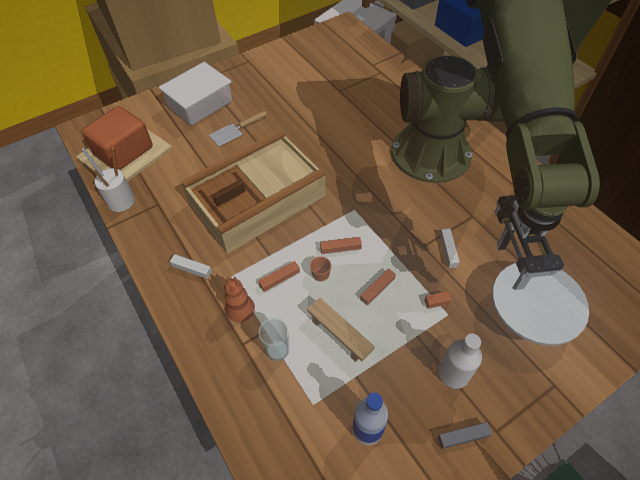

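```bash
python3 - <<'E'
import cv2
a=cv2.imread("pics/top0.png")
cv2.imwrite("pics/topc1.png",cv2.resize(a[160:310,215:355],None,fx=4,fy=4,interpolation=cv2.INTER_CUBIC))
cv2.imwrite("pics/topc2.png",cv2.resize(a[160:300,360:465],None,fx=4,fy=4,interpolation=cv2.INTER_CUBIC))
b=cv2.imread("pics/scene0.png")
cv2.imwrite("pics/sc1.png",cv2.resize(b[130:370,180:460],None,fx=2.5,fy=2.5,interpolation=cv2.INTER_CUBIC))
E
```

```text
(no output)
```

View pics/topc1.png

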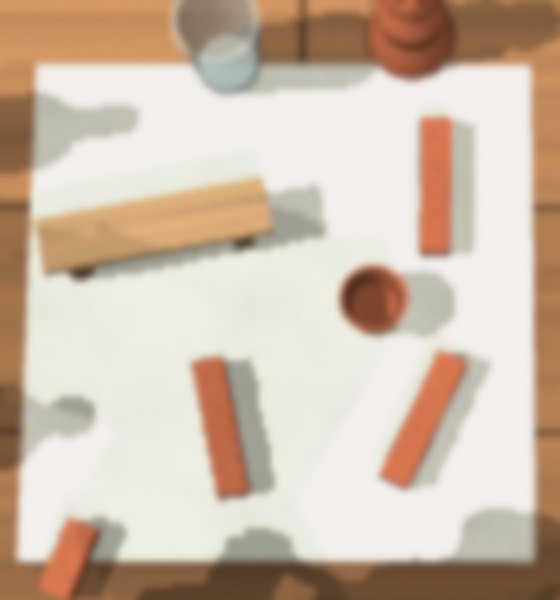

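View pics/topc2.png

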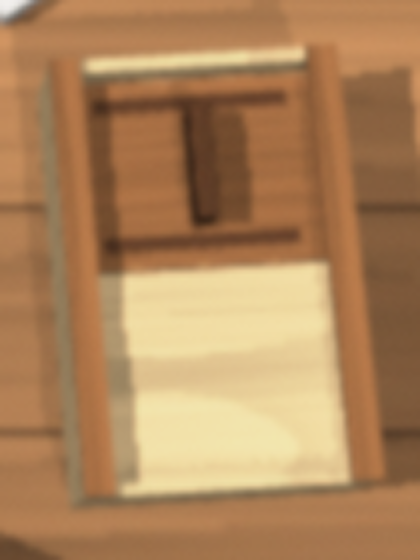

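View pics/sc1.png

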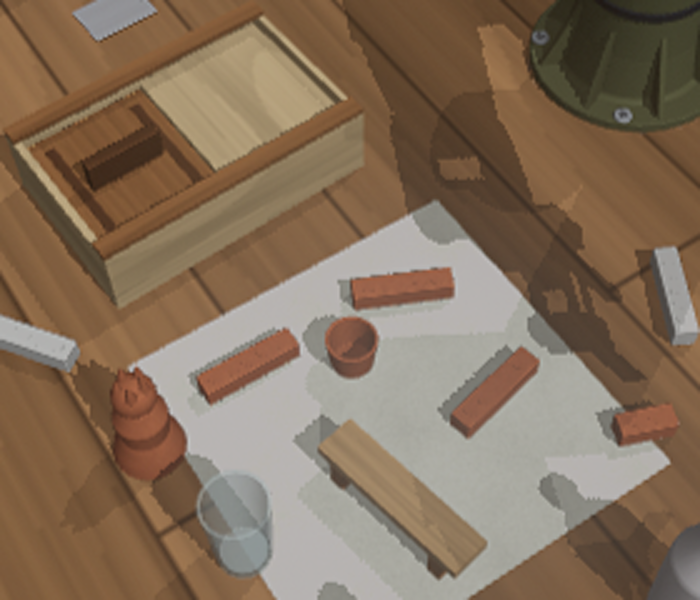

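The top view shows three bars at crop-1 pixels (435,186), (220,427) and (422,420), the trestle at (155,225) and the offcut at (68,558). The fin is at crop-2 (200,160), and the box is shut with its hatch at the far end. The scene crop shows the same things. Next I fit poses (x, y, z, yaw) from both views.

```bash
cat > geo.py <<'E'
import numpy as np
from scipy.optimize import least_squares
CAM={"top":(np.array([[502.7742,0,320.5136],[0,502.7742,238.2817],[0,0,1]]),np.array([[.0007,-.9821,.1883,.2223],[-1,-.0008,-.0008,.138],[.0009,-.1883,-.9821,1.5649],[0,0,0,1]])),
"scene":(np.array([[498.136,0,319.3908],[0,498.136,235.2336],[0,0,1]]),np.array([[-.836,.4562,-.3049,.8834],[.5484,.6776,-.49,.7461],[-.0169,-.5768,-.8167,1.1315],[0,0,0,1]]))}
def proj(n,P):
    K,T=CAM[n];p=(np.atleast_2d(P)-T[:3,3])@T[:3,:3];q=p@K.T;return q[:,:2]/q[:,2:]
def uncrop(p,s,off): return (np.asarray(p,float)+.5)/s-.5+np.array(off)
def local(q,yaw): c,s=np.cos(yaw),np.sin(yaw);return q@np.array([[c,s,0],[-s,c,0],[0,0,1]])
def fit(views,x0,zfix=None):
    """views: list of (cam, pix Nx2, local pts Nx3); returns x,y,z,yaw, rms px"""
    def r(v):
        z=v[2] if zfix is None else zfix
        return np.concatenate([(proj(n,local(np.array(L,float),v[3])+[v[0],v[1],z])-p).ravel() for n,p,L in views])
    s=least_squares(r,x0);return s.x,np.sqrt(np.mean(s.fun**2)*2)
E
python3 - <<'E'
from geo import *
np.set_printoptions(precision=4,suppress=True)
t1=lambda p:uncrop(p,4,(215,160));t2=lambda p:uncrop(p,4,(360,160));s1=lambda p:uncrop(p,2.5,(180,130))
def rect(a,b,z=0): return np.array([[a,b,z],[a,-b,z],[-a,-b,z],[-a,b,z]])
# +x is up in the top image, +y left
R=rect(.022,.09)
tv=("top",t1([(38,220),(263,178),(271,232),(47,272)]),R)
sv=("scene",s1([(455,574),(318,445),(348,421),(486,544)]),R)
print("trestle",fit([tv,sv],[.5,.3,.05,.1]),fit([tv],[.5,.3,.05,.1],.05))
R=rect(.167,.11)
tv=("top",t2([(50,60),(336,44),(384,480),(82,497)]),R)
sv=("scene",s1([(100,250),(5,137),(258,12),(363,106)]),R)
print("box",fit([tv,sv],[.5,-.1,.098,.1]),fit([tv],[.5,-.1,.098,.1],.098))
R=rect(.045,.008)
tv=("top",t2([(183,100),(210,98),(217,220),(193,222)]),R)
sv=("scene",s1([(91,172),(84,160),(151,124),(161,134)]),R)
print("fin",fit([tv,sv],[.5,-.1,.11,.1]),fit([tv],[.5,-.1,.11,.1],.11))
R=rect(.055,.013)
bars=dict(A=([(420,118),(450,118),(450,255),(420,253)],[(207,384),(198,372),(291,330),(298,344)]),
B=([(192,360),(221,357),(249,492),(219,497)],[(467,424),(451,411),(523,349),(538,361)]),
C=([(437,351),(466,362),(407,489),(379,476)],[(355,303),(350,281),(451,268),(454,284)]))
for k,(a,b) in bars.items():
    print(k,fit([("top",t1(a),R)],[.4,.2,.026,0],.026))
    print(k,fit([("top",t1(a),R),("scene",s1(b),R)],[.4,.2,.026,0]))
R=rect(.03,.013);print("off",fit([("top",t1([(68,519),(98,527),(68,600),(40,588)]),R)],[.3,.3,.026,0],.026))
for n,p in dict(pot=(374,298),fig=(412,60),tum=(228,70)).items():print(n,fit([("top",t1([p]),np.zeros((1,3)))],[.4,.2,0,0],.03)[0][:2])
E
```

```text
trestle (array([0.5843, 0.3443, 0.0466, 0.1902]), np.float64(0.823877174655253)) (array([ 0.5829,  0.3446, -0.5398,  0.1864]), np.float64(0.7304705205314616))
box (array([ 0.5417, -0.1402,  0.0946,  0.0539]), np.float64(2.3691778413771485)) (array([ 0.541 , -0.1386,  0.098 ,  0.0563]), np.float64(0.2572687684805934))
fin (array([ 0.6204, -0.1309,  0.1108,  0.0519]), np.float64(1.0586225234880104)) (array([ 0.6194, -0.1301, -0.1554,  0.0376]), np.float64(0.9094024249445964))
A (array([ 0.621 ,  0.1279,  0.4125, -0.0019]), np.float64(0.4187640924486678))
A (array([ 0.6214,  0.1264,  0.0289, -0.0506]), np.float64(1.615290775673282))
B (array([ 0.4298,  0.2935, -0.4854,  0.2134]), np.float64(0.6767076742145604))
B (array([0.4303, 0.2926, 0.0258, 0.1904]), np.float64(1.132849665200848))
C (array([ 0.4353,  0.1376,  0.2059, -0.4292]), np.float64(0.5135408732980539))
C (array([ 0.4363,  0.1368,  0.0242, -0.4162]), np.float64(0.7327650598457263))
off (array([ 0.3282,  0.407 ,  0.0284, -0.3543]), np.float64(0.6482820440553713))
pot [0.5297 0.1754]
fig [0.7231 0.1462]
tum [0.7146 0.2925]
```

```bash
cat > rb.py <<'E'
from rig import arm,set_gripper,get_obs,capture
import numpy as np,cv2
from scipy.spatial.transform import Rotation as Ro
BX,BY,BYAW=.541,-.1386,.056
TX,TY,TYAW=.5835,.3445,.188
def fr(o,p):
    c,s=np.cos(o[2]),np.sin(o[2]);return np.array([o[0]+c*p[0]-s*p[1],o[1]+s*p[0]+c*p[1],p[2]])
def box(x,y,z): return fr((BX,BY,BYAW),(x,y,z))
def tre(x,y,z): return fr((TX,TY,TYAW),(x,y,z))
def q(th): return np.array([0,np.cos(th/2),np.sin(th/2),0])
def go(p,th):
    """joint move to a down pose, the half turn with the smaller joint motion"""
    j0=get_obs()["joint_positions"];best=None
    for t in (th,th+np.pi,th-np.pi):
        j=arm.solve_ik(p,q(t))
        if j is not None and (best is None or np.abs(j-j0).max()<best[0]): best=(np.abs(j-j0).max(),t)
    arm.move_to(p,q(best[1]));return best[1]
def st(tag=""):
    o=get_obs();print(tag,"t%.1f"%o["clock"],"w%.1fmm"%(o["width"]*94),"g%.1f"%o["grip_force"],"p",o["ee_pos"].round(4),"F",o["contact_force"].round(1));return o
def wpose():
    o=get_obs();w,x,y,z=o["orientation"];T=np.eye(4);T[:3,:3]=Ro.from_quat([x,y,z,w]).as_matrix();T[:3,3]=o["ee_pos"];return T
def wcap(name):
    T=wpose();c=capture("wrist");cv2.imwrite(f"pics/{name}.png",c["color"]);np.savez(f"pics/{name}.npz",K=c["K"],T=T@c["mount"])
def wray(name,px,z):
    """world points at height z seen at the pixels of wrist picture name"""
    d=np.load(f"pics/{name}.npz");K,T=d["K"],d["T"];p=(np.atleast_2d(px)-K[:2,2])/K[0,0]
    r=np.linalg.norm(p,axis=1,keepdims=True);v=np.hstack([p/r*np.sin(r),np.cos(r)])@T[:3,:3].T
    return T[:3,3]+v*((z-T[2,3])/v[:,2])[:,None]
def wproj(name,P):
    d=np.load(f"pics/{name}.npz");K,T=d["K"],d["T"];v=(np.atleast_2d(P)-T[:3,3])@T[:3,:3]
    h=np.linalg.norm(v[:,:2],axis=1,keepdims=True);return v[:,:2]/h*np.arctan2(h,v[:,2:])*K[0,0]+K[:2,2]
E
python3 - <<'E'
from rb import *
p=get_obs()["ee_pos"]
arm.line_to(p+[0,0,.1])
print(go(np.array([.62,-.132,.25]),BYAW));wcap("w1");st()
print(get_obs()["joint_positions"].round(2))
E
```

```text
0.056
 t3.6 w94.1mm g0.0 p [ 0.6201 -0.1312  0.2501] F [-0.9  0.6 -0.3]
[-0.27  0.45  1.13  0.    1.56  1.25]
```

View pics/w1.png

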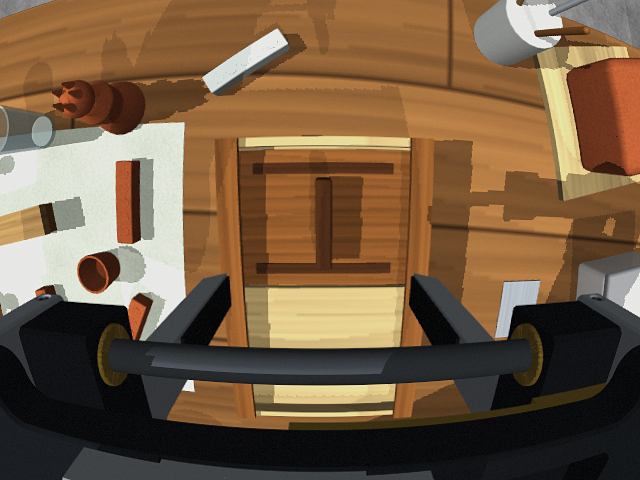

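The wrist view shows the fin top at (316–331, 178–268). The inner lip edges run at u≈239 (left) and 411 (right) at row 138, and bar A is at (117–139, 161–242).

```bash
python3 - <<'E'
from rb import *
np.set_printoptions(precision=4,suppress=True)
print("fin",wray("w1",[(316,178),(331,178),(331,268),(318,268)],.11))
print("lips",wray("w1",[(238,138),(411,138),(245,285),(405,285)],.098))
print("pred lips",wproj("w1",[box(.165,.087,.098),box(.165,-.087,.098),box(0,.087,.098),box(0,-.087,.098)]))
print("pred hatch fin",wproj("w1",[box(.125,.008,.11),box(.125,-.008,.11),box(.035,-.008,.11),box(.035,.008,.11)]))
print("A",wray("w1",[(117,161),(139,161),(139,242),(118,241)],.026))
E
```

```text
fin [[ 0.6672 -0.1248  0.11  ]
 [ 0.668  -0.1391  0.11  ]
 [ 0.5789 -0.1447  0.11  ]
 [ 0.5781 -0.1317  0.11  ]]
lips [[ 0.7034 -0.045   0.098 ]
 [ 0.7137 -0.2168  0.098 ]
 [ 0.5508 -0.0554  0.098 ]
 [ 0.5604 -0.2256  0.098 ]]
pred lips [[235.4482 140.4735]
 [410.2623 140.9444]
 [241.731  297.5406]
 [403.1678 297.6674]]
pred hatch fin [[314.6408 179.8486]
 [331.4122 179.8865]
 [330.7477 270.3708]
 [314.7797 270.3537]]
A [[0.6791 0.1367 0.026 ]
 [0.6785 0.1027 0.026 ]
 [0.5723 0.1053 0.026 ]
 [0.5719 0.1388 0.026 ]]
```

```bash
sed -i 's/^BX.*/BX,BY,BYAW=.5418,-.1396,.056/' rb.py; python3 - <<'E'
from rb import *
set_gripper(.5)
p=box(.08,0,.08);print(p)
arm.line_to(box(.08,0,.13)); print(arm.line_to(p,max_speed=.06,threshold=8)); st("down")
set_gripper(0,40); st("grip")
arm.line_to(box(.08,0,.096),max_speed=.05); st("lift")
E
```

```text
[ 0.62167459 -0.13512234  0.08      ]
False
down t6.4 w47.3mm g0.0 p [ 0.6219 -0.1352  0.0804] F [-0.8  0.9 -0.6]
grip t7.2 w0.7mm g0.0 p [ 0.6217 -0.1351  0.08  ] F [ 0.1  0.7 -0.4]
lift t7.7 w0.2mm g0.0 p [ 0.6218 -0.1351  0.0963] F [-0.2 -0.6  0.3]
```

The gripper closed on nothing, so I look before doing anything else.

```bash
python3 - <<'E'
from rb import *
wcap("w2");st()
a=cv2.imread("pics/w2.png");c=capture("scene")["color"]
b=cv2.resize(c[110:260,170:350],(400,333))
cv2.imwrite("pics/w2b.png",np.vstack([cv2.resize(a[60:340,150:490],(400,329)),b])[:600])
E
```

```text
t7.7 w0.5mm g0.0 p [ 0.6216 -0.1351  0.096 ] F [0.3 0.5 0.4]
```

View pics/w2b.png

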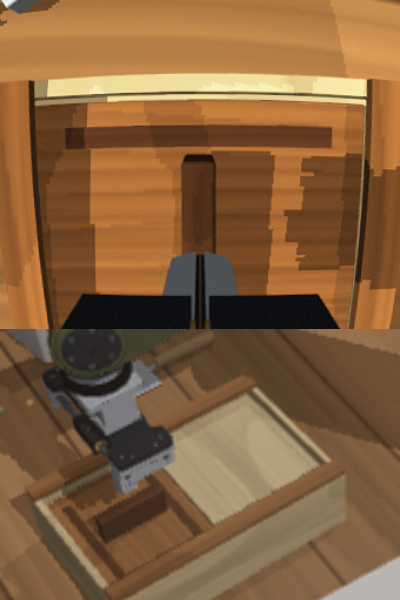

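```bash
python3 - <<'E'
from rb import *
import geo
for z in (.096,.11,.12,.13,.14): print(z,geo.proj("scene",[.6216,-.1351,z]),wproj("w2",[.6216,-.1351,z]))
c=capture("scene")["color"]
print(geo.proj("scene",[box(.125,0,.11),box(.035,0,.11)]))
cv2.imwrite("pics/s3.png",cv2.resize(c[140:230,190:310],None,fx=6,fy=6,interpolation=cv2.INTER_CUBIC))
E
```

```text
0.096 [[228.78287381 191.46547012]] [[319.56407751 269.23270144]]
0.11 [[227.92554584 188.10483031]] [[319.53292856 276.43181636]]
0.12 [[227.30419582 185.66920041]] [[319.50819215 282.15135279]]
0.13 [[226.6752122 183.2036476]] [[319.48105395 288.42876321]]
0.14 [[226.03845345 180.70761705]] [[319.45116435 295.34568548]]
[[213.32925956 195.89296715]
 [242.14526579 180.50063889]]
```

View pics/s3.png

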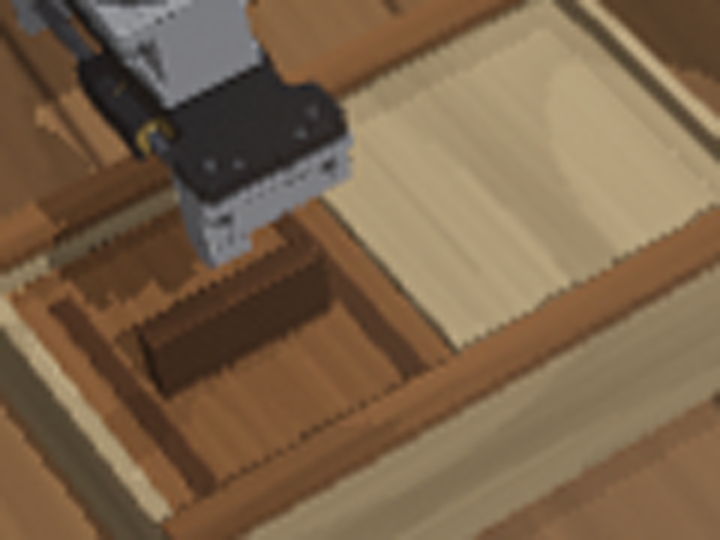

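The fingertip appears at scene (225.8,184.2), which implies a height of about 0.125 against a reported 0.096. I check the tip in w1 and probe the fin top by touch.

```bash
python3 - <<'E'
from rb import *
np.set_printoptions(precision=1,suppress=True)
for nm,hy in (("w1",.047),("w2",.0)):
  d=np.load(f"pics/{nm}.npz");T=d["T"]
  p=np.array([.6201,-.1312,.2501]) if nm=="w1" else np.array([.6216,-.1351,.0960])
  for dz in (0,.015,.03,.04): print(nm,dz,*[wproj(nm,p+[.008+(-s)*hy*-.056,s*hy,dz])[0] for s in (1,-1)])
np.set_printoptions(precision=4,suppress=True)
print(arm.line_to(box(.08,0,.07),max_speed=.02,threshold=5));st("probe")
arm.line_to(box(.08,0,.15));st()
E
```

```text
w1 0 [243.3 247.9] [396.7 264.7]
w1 0.015 [238.1 254.2] [401.8 272.1]
w1 0.03 [232.1 261.4] [407.6 280.5]
w1 0.04 [227.7 266.8] [411.8 286.7]
w2 0 [320.3 256.6] [320.3 256.6]
w2 0.015 [320.3 263.5] [320.3 263.5]
w2 0.03 [320.3 271.5] [320.3 271.5]
w2 0.04 [320.4 277.5] [320.4 277.5]
True
probe t8.8 w0.6mm g2.9 p [ 0.6217 -0.1351  0.0751] F [-1.6 -0.   5.6]
 t9.5 w0.6mm g0.0 p [ 0.6213 -0.135   0.1488] F [ 0.3 -0.6 -0.1]
```

Contact came at a reported z of 0.075 with the fin top at 0.110, so the real fingertips sit about 35 mm behind the reported TCP. The pictures agree. I'll correct all heights by this.

```bash
cat >> rb.py <<'E'
D=.0345   # measured: real finger ends lie this far above the reported TCP
def B(x,y,tip): return box(x,y,tip-D)
def Tr(x,y,tip): return tre(x,y,tip-D)
E
python3 - <<'E'
from rb import *
set_gripper(.5)
print(arm.line_to(B(.08,0,.078),max_speed=.06,threshold=8)); st("down")
set_gripper(0,40); o=st("grip")
if 10<o["width"]*94<22:
    arm.line_to(B(.08,0,.094),max_speed=.05); st("lift")
E
```

```text
False
down t12.3 w47.1mm g0.0 p [ 0.6218 -0.1352  0.0439] F [-0.3  0.2  0.9]
grip t12.8 w15.4mm g40.0 p [ 0.6217 -0.1351  0.0435] F [-1.  -0.1  1.1]
lift t13.3 w15.7mm g40.0 p [ 0.6217 -0.1352  0.0597] F [-0.5 -0.3 -3.1]
```

```bash
python3 - <<'E'
from rb import *
ok=True
for x in (.04,0,-.04,-.078):
    hit=arm.line_to(B(x,0,.094),max_speed=.08,threshold=15);o=st(x)
    if hit or o["width"]*94<12: ok=False;break
if ok:
    print(arm.line_to(B(-.078,0,.0895),max_speed=.03,threshold=6)); st("set")
    set_gripper(.5); st()
    arm.line_to(B(-.078,0,.2)); arm.line_to(B(.03,0,.25)); wcap("w4"); st()
E
```

```text
0.04 t14.0 w16.1mm g40.0 p [ 0.5821 -0.1374  0.0596] F [ 0.6  0.  -3. ]
0 t14.6 w15.7mm g40.0 p [ 0.5423 -0.1397  0.0597] F [ 0.1 -0.3 -3. ]
-0.04 t15.3 w15.6mm g40.0 p [ 0.5023 -0.1419  0.0597] F [ 0.3 -0.6 -3. ]
-0.078 t15.9 w15.9mm g4.0 p [ 0.4644 -0.1441  0.0597] F [ 0.2 -0.2 -2.8]
True
set t16.1 w15.8mm g40.0 p [ 0.4646 -0.1441  0.0549] F [ 0.3 -0.3  5.8]
 t16.8 w46.9mm g0.0 p [ 0.4639 -0.144   0.0545] F [ 0.2 -0.1  0.4]
 t18.7 w47.0mm g0.0 p [ 0.5712 -0.1379  0.215 ] F [-1.5  0.9  0.3]
```

View pics/w4.png

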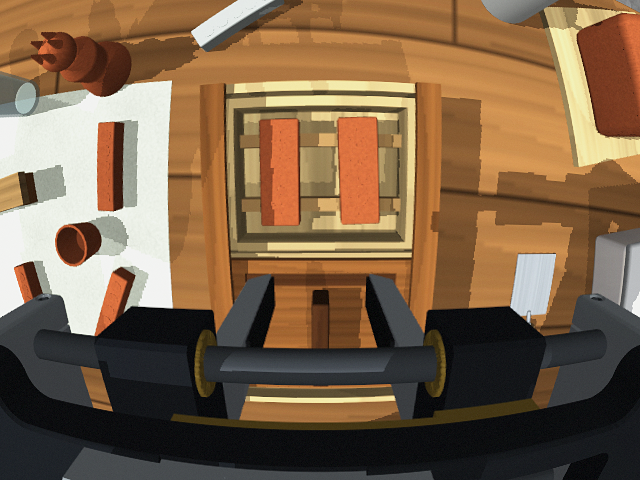

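The hatch rests on the deck. Plaque tops in w4: left corners (260,120), (298,118), (300,223), (262,225); right (338,119), (376,117), (379,222), (341,224).

```bash
cat >> rb.py <<'E'
def tobox(P): P=np.atleast_2d(P);d=P[:,:2]-[BX,BY];c,s=np.cos(BYAW),np.sin(BYAW);return d@np.array([[c,-s],[s,c]])
E
python3 - <<'E'
from rb import *
np.set_printoptions(precision=4,suppress=True)
for px in ([(260,120),(298,118),(300,223),(262,225)],[(338,119),(376,117),(379,222),(341,224)]):
    P=tobox(wray("w4",px,.054));print(P,P.mean(0),"yaw",np.arctan2(*(P[0]+P[1]-P[2]-P[3])[::-1]), "len",np.linalg.norm(P[0]-P[3]),"wid",np.linalg.norm(P[0]-P[1]))
print("cavity",tobox(wray("w4",[(230,97),(415,97)],.06)))
print(wproj("w4",[box(.16,.087,.098),box(.16,-.087,.098)]))
E
```

```text
[[0.1353 0.0604]
 [0.1364 0.022 ]
 [0.0291 0.0206]
 [0.0271 0.0602]] [0.082  0.0408] yaw 0.007249288472924682 len 0.10815932245423561 wid 0.03844655905263341
[[ 0.1353 -0.018 ]
 [ 0.1382 -0.0563]
 [ 0.0303 -0.0611]
 [ 0.028  -0.0216]] [ 0.0829 -0.0392] yaw 0.03887001693337496 len 0.10731549594609191 wid 0.0384348469931865
cavity [[ 0.1599  0.0902]
 [ 0.1601 -0.0954]]
[[223.5476  90.396 ]
 [416.3564  90.2797]]
```

```bash
cat >> rb.py <<'E'
def up(p,h): p=np.array(p,float);p[2]=h-D;return p
def pick(p,th,ow,w,sq=35,h=.2):
    set_gripper(ow/94);go(up(p,h),th)
    hit=arm.line_to(p,max_speed=.12,threshold=8)
    if hit: st("HIT going down");return False
    set_gripper(0,sq);o=st("grip")
    if abs(o["width"]*94-w)>4: return False
    arm.line_to(up(p,h),max_speed=.15);o=st("up");return abs(o["width"]*94-w)<4
def place(p,th,ow,w,h=.2):
    go(up(p,h),th)
    if abs(st("over")["width"]*94-w)>4: return False
    q0=np.array(p);q0[2]+=.015
    arm.line_to(q0,max_speed=.15); arm.hold(.2)
    hit=arm.line_to(p-np.array([0,0,.004]),max_speed=.03,threshold=4);st("set %s want z %.4f"%(hit,p[2]))
    set_gripper(ow/94);arm.line_to(up(p,h),max_speed=.15);return hit
E
python3 - <<'E'
from rb import *
if pick(B(.081,.0405,.037),BYAW+.006,54,40):
    print(place(Tr(0,.045,.057),TYAW,52,40));st("end")
E
```

```text
grip t21.4 w39.6mm g35.0 p [ 0.6206 -0.0946  0.0029] F [0.3 0.  3.8]
up t22.6 w39.7mm g35.0 p [ 0.62   -0.0945  0.1644] F [-0.6  1.1 -1.9]
over t24.4 w39.8mm g35.0 p [0.5757 0.3876 0.1655] F [ 0.7 -0.6 -1.1]
set True want z 0.0225 t26.1 w39.8mm g35.0 p [0.575  0.3887 0.0227] F [0.4 0.9 2.9]
True
end t27.6 w51.9mm g0.0 p [0.5747 0.3885 0.1643] F [ 0.6  0.5 -0.2]
```

```bash
python3 - <<'E'
from rb import *
if pick(B(.082,-.0395,.037),BYAW+.03,54,40):
    print(place(Tr(0,-.045,.057),TYAW,52,40))
    t=go(np.array([.47,.22,.28]),-np.pi/2+.2) if 0 else go(np.array([.44,.24,.28]),.1);print(t)
    wcap("w5");st("end")
E
```

```text
grip t31.8 w40.0mm g35.0 p [ 0.626  -0.1745  0.0029] F [-0.8 -0.3  3.9]
up t33.0 w39.2mm g35.0 p [ 0.6255 -0.1743  0.1643] F [ 0.3  0.1 -2.7]
over t34.7 w39.6mm g35.0 p [0.5924 0.2992 0.1655] F [-0.6 -0.1 -1.6]
set True want z 0.0225 t36.4 w39.7mm g35.0 p [0.5919 0.3003 0.0226] F [-0.9 -0.2  4.6]
True
0.1
end t38.8 w52.2mm g0.0 p [0.4405 0.2402 0.2786] F [ 0.7 -0.2 -1.3]
```

View pics/w5.png

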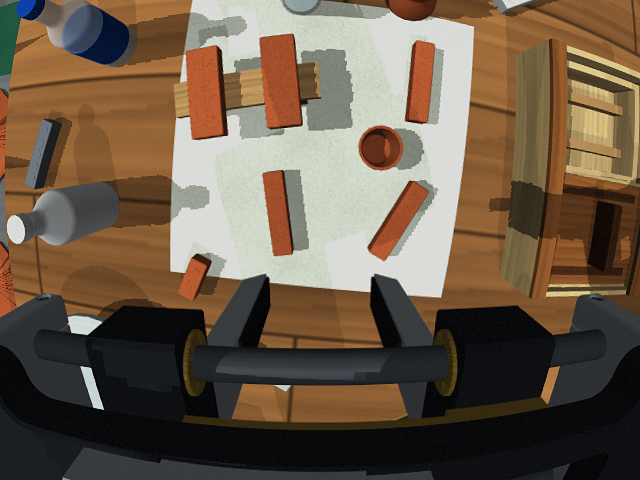

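Both plaques lie flat crosswise on the trestle. Bar tops in w5 centre at about B (278,213), C (398,220) and A (421,82).

```bash
python3 - <<'E'
from rb import *
np.set_printoptions(precision=4,suppress=True)
for n,px in dict(B=[(263,172),(284,170),(292,254),(272,256)],C=[(414,181),(428,190),(384,260),(368,248)],A=[(412,42),(434,42),(428,122),(408,121)]).items():
    P=wray("w5",px,.026);d=P[0]+P[1]-P[2]-P[3];print(n,P.mean(0)[:2],"yaw",np.arctan2(d[1],d[0]),"len",np.linalg.norm(d)/2,"wid",np.linalg.norm(P[0]-P[1]))
E
```

```text
B [0.4307 0.2935] yaw 0.18021177868927624 len 0.10970773094997557 wid 0.02684226777326814
C [0.4385 0.1372] yaw -0.456306960761342 len 0.10732083122050269 wid 0.022347431586153817
A [0.6228 0.1285] yaw 0.021346868675006875 len 0.10873987772223251 wid 0.03014226284742195
```

```bash
cat >> rb.py <<'E'
def bars(name):
    """long red things on the table in wrist picture: x,y,yaw,len,wid at z=.02"""
    h=cv2.cvtColor(cv2.imread(f"pics/{name}.png"),cv2.COLOR_BGR2HSV)
    m=(((h[...,0]<14)&(h[...,1]>150)&(h[...,2]>70))*255).astype(np.uint8);m=cv2.morphologyEx(m,cv2.MORPH_OPEN,np.ones((3,3)))
    out=[]
    for c in cv2.findContours(m,cv2.RETR_EXTERNAL,cv2.CHAIN_APPROX_NONE)[0]:
        if cv2.contourArea(c)<500: continue
        W=wray(name,c[:,0].astype(float),.02)[:,:2]
        (x,y),(a,b),g=cv2.minAreaRect((W*1000).astype(np.float32))
        if a<b: a,b,g=b,a,g+90
        if 90<a<130 and 20<b<37: out.append((x/1000,y/1000,(np.radians(g)+np.pi/2)%np.pi-np.pi/2,a,b))
    return out
E
python3 - <<'E'
from rb import *
np.set_printoptions(precision=4,suppress=True)
for b in bars("w5"): print(np.array(b))
if pick(np.array([.4305,.293,.007-D]),.185,46,26):
    print(place(B(.08,.05,.037),BYAW,38,26))
    go(np.array([.44,.24,.28]),.1);wcap("w6");st("end")
    for b in bars("w6"): print(np.array(b))
E
```

```text
[  0.4371   0.1377  -0.4407 110.1753  30.2231]
[  0.4299   0.2946   0.2081 110.148   25.4246]
[  0.6251   0.1282  -0.007  110.5473  29.8112]
grip t42.0 w26.0mm g34.9 p [ 0.4306  0.2931 -0.0273] F [ 0.  -0.4  2.2]
up t43.4 w25.7mm g34.9 p [0.4302 0.2928 0.1647] F [ 0.1 -0.2 -1. ]
over t45.0 w25.4mm g34.9 p [ 0.6189 -0.0841  0.1656] F [ 0.6 -0.1 -1.3]
set True want z 0.0025 t46.8 w25.6mm g35.0 p [ 0.6189 -0.0852  0.0024] F [-0.2 -0.2  3.2]
True
end t50.0 w38.0mm g0.0 p [0.4405 0.2393 0.2795] F [ 0.5 -0.1  0. ]
[  0.4369   0.1377  -0.4432 109.8356  30.4158]
[  0.6279  -0.1154   0.0649 118.6216  20.4149]
[  0.625    0.1283  -0.0099 110.6617  29.9302]
```

Detection works and bar B is in the box. Next are C and then A, with a check between them.

```bash
python3 - <<'E'
from rb import *
np.set_printoptions(precision=4,suppress=True)
if pick(np.array([.437,.1372,.007-D]),-.44,46,26):
    print(place(B(.08,-.05,.037),BYAW,38,26))
    go(np.array([.44,.24,.28]),.1);wcap("w7");st("end")
    bb=[b for b in bars("w7") if b[1]>.02]
    for b in bb: print(np.array(b))
    if len(bb)==1 and abs(bb[0][0]-.625)<.006 and abs(bb[0][1]-.1283)<.006:
        if pick(np.array([.6225,.1278,.007-D]),0.0,46,26):
            print(place(B(.08,0,.037),BYAW,38,26))
            arm.line_to(B(.03,0,.25));wcap("w8");st("end")
E
```

```text
grip t53.2 w25.4mm g35.0 p [ 0.4371  0.1372 -0.0273] F [-0.3 -0.9  3.4]
up t54.6 w25.7mm g35.0 p [0.4366 0.1371 0.1648] F [ 0.3 -0.2 -0.9]
over t56.0 w25.6mm g35.0 p [ 0.6245 -0.1841  0.1655] F [-0.3 -0.7 -0.7]
set True want z 0.0025 t57.9 w25.9mm g35.0 p [ 0.6244 -0.185   0.0024] F [ 0.3 -0.6  5. ]
True
end t61.4 w38.2mm g0.0 p [0.4404 0.2394 0.2796] F [ 0.5 -0.2 -0.4]
[  0.6251   0.1281  -0.0054 110.5675  29.9843]
grip t64.9 w25.5mm g35.0 p [ 0.6226  0.1278 -0.0273] F [-0.7 -0.2  0.9]
up t66.3 w25.6mm g35.0 p [0.6221 0.1277 0.1645] F [-0.3  0.6 -1.7]
over t67.3 w25.6mm g35.0 p [ 0.6219 -0.1339  0.1654] F [-0.2  0.9 -1.4]
set True want z 0.0025 t69.2 w25.6mm g35.0 p [ 0.6216 -0.1351  0.0024] F [-1.3  0.4  4.4]
True
end t71.5 w38.2mm g0.0 p [ 0.5718 -0.1378  0.2144] F [ 0.1 -0.8 -0.3]
```

View pics/w8.png

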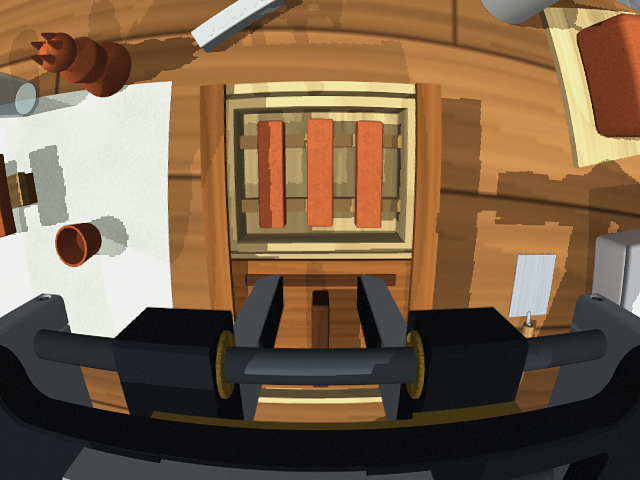

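All three bars lie across both bearers, at (271,174), (320,173) and (369,174). Now I shut the hatch.

```bash
python3 - <<'E'
from rb import *
set_gripper(.5);go(B(-.078,0,.2),BYAW)
print(arm.line_to(B(-.078,0,.0895),max_speed=.1,threshold=8)); set_gripper(0,40); st("grip")
arm.line_to(B(-.078,0,.094),max_speed=.03); o=st("lift")
ok=10<o["width"]*94<20
for x in (-.04,0,.04,.08):
    if not ok: break
    hit=arm.line_to(B(x,0,.094),max_speed=.08,threshold=15);o=st(x)
    ok=not hit and o["width"]*94>12
if ok:
    arm.hold(.3)
    print(arm.line_to(B(.08,0,.076),max_speed=.03,threshold=6)); st("set")
E
```

```text
False
grip t74.3 w16.2mm g40.0 p [ 0.4639 -0.144   0.0551] F [-0.1 -0.4  0.6]
lift t74.6 w15.6mm g40.0 p [ 0.4639 -0.144   0.0595] F [-0.3 -0.7 -2.5]
-0.04 t75.2 w15.3mm g40.0 p [ 0.5015 -0.1417  0.0592] F [-0.5  0.  -3.2]
0 t75.9 w15.8mm g40.0 p [ 0.5414 -0.1396  0.0593] F [ 0.1 -0.1 -3.5]
0.04 t76.5 w15.8mm g40.0 p [ 0.5813 -0.1374  0.0593] F [ 0.  -0.1 -3.3]
0.08 t77.2 w15.9mm g40.0 p [ 0.6212 -0.1351  0.0593] F [-0.3 -1.  -2.8]
True
set t78.0 w15.8mm g40.0 p [ 0.6214 -0.1351  0.043 ] F [-0.1 -0.6  4. ]
```

Contact came at 0.043, the same height as the original grip, so the hatch is seated. I release, retreat and look.

```bash
python3 - <<'E'
from rb import *
set_gripper(.5);arm.line_to(B(.08,0,.2));arm.line_to(B(.03,0,.25));wcap("w9");p=get_obs()["ee_pos"]
go(np.array([.35,-.1,.3]),BYAW);st()
a=cv2.imread("pics/w9.png")[60:280,180:460];b=capture("scene")["color"][110:360,180:440]
cv2.imwrite("pics/fin.png",np.hstack([cv2.resize(a,(400,314)),cv2.resize(b,(400,385))[:314]]))
cv2.imwrite("pics/fin.png",np.hstack([cv2.resize(a,(400,400)),cv2.resize(b,(400,400))]))
np.set_printoptions(precision=1,suppress=True)
print((wproj("w9",[box(.125,0,.11),box(.035,0,.11)])-[180,60])*[400/280,400/220])
E
```

```text
t81.3 w46.8mm g0.0 p [ 0.3507 -0.1002  0.2996] F [ 1.  -0.1  0. ]
[[200.  117.5]
 [200.  305.7]]
```

View pics/fin.png

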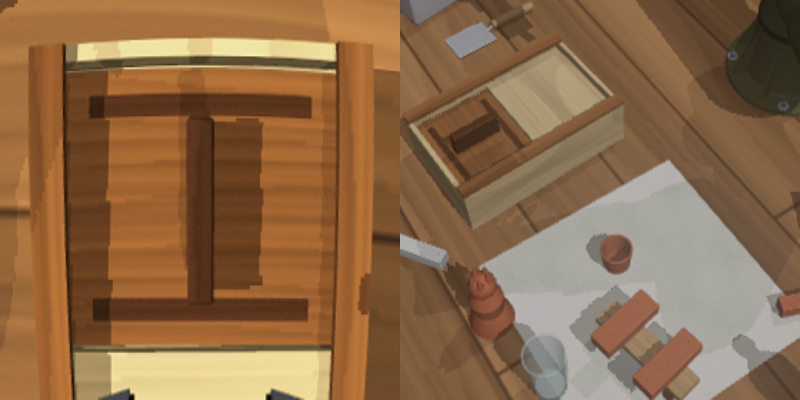

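The hatch is seated: its fin runs from (200,118) to (200,304), against a prediction of 117.5 to 305.7. The plaques are flat on the trestle and the bystanders are in place.

```bash
python3 -c "
from rig import arm
print(arm.job_done())"
```

```text
the job is handed in; nothing more can be done
None
```

The job is handed in at about 81 s: in the last pictures the hatch is seated again, both plaques lie flat on the trestle and the bystanders are in place; all three bars lay across both bearers when last seen before closing; the hand-in call returned no verdict.

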